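# Restock the embossing-die rack and set its clamp

### The arm

A 7-joint arm with a two-finger parallel gripper is mounted at the origin on the work surface. World frame = base frame: x ahead of the robot, y to its left, z up, the work surface at z = 0. Lengths are in mm, angles in rad, forces in N, time in s.
With the tool pointing down it reaches from about 425 to 950 mm from the base axis. Payload 4.7 kg.
Tool frame: the origin (TCP) lies midway between the tips of the shut fingers; the grasp point (between the pads) lies ctrl.grip_depth behind it (ctrl.grip_depth is the distance from the TCP to the grasp point, in mm); z points along the fingers, y is the line along which they close (so a half turn about z gives the same grasp; the last joint's range is limited). The gripper opens to 85 mm and grips with 20 to 120 N. Pads are 22 mm wide; open, the fingers measure 114 mm over their backs; the gripper's body (76 mm by 85 mm) begins 54 mm behind the grasp point. The pads swing forward as they close: fully open they stand 13 mm farther back than shut.
Start: joints at [1.222, 0.469, -0.049, 1.532, 0.024, 1.141, -0.082], TCP at [212.251, -640.779, 231.335] pointing down, gripper open.
Joint ranges: [-2.59, 2.59], [-0.33, 1.99], [-1.39, 1.29], [0.1, 2.45], [-1.04, 4.18], [0.21, 1.99], [-2.66, 2.66]. Speed limits (rad/s): [2.57, 2.57, 3.14, 3.14, 3.14, 3.14, 3.14].

### API

Orientations are given as a 3x3 rotation matrix whose columns are the frame's x, y, z axes.
In Python, from station import ctrl gives the robot as it stands. The module is installed in compiled form; this text tells all that it offers.
- The arm moves only by the tool servo_tool, never from a script. Its arguments are lists of equal length, an entry for each row: "slide": the shift along the world's x, y, z normalised to -1 to 1, where 1 is 0.2 m, a list of three; "angular": the turn, a rotation vector about the world's x, y, z normalised to -1 to 1, where 1 is pi/2 rad, a list of three; "jaw": the finger opening in mm, from 0 to 85.4. A call has 1 to 8 rows; each row is the pose to reach, as a shift and turn from the pose commanded when the call began; what a row does not reach only later rows make up. A row lasts 1/8 s, in which the tool goes at most 62.5 mm and 10.7 degrees, less where a joint would pass 70% of its speed; a pose out of reach is approached as far as the arm can. A call with a number of a shift or a turn outside -1 to 1 is refused whole. A call with a gripper value outside its range is refused whole. The fingers move at their own pace and stop on an object; "squeeze" is the grip in N (left out, the last holds). Time passes only in rows, so rows that repeat a pose let the fingers close. It gives the time, the measured TCP pose, the force, the opening and the grip force at its end, in the units of the state.
- ctrl.read_state(): the state, without advancing time (a new reading comes with each control period).
- ctrl.camera(name): name is "scene" or "top"; returns a dict with "frame" (400x640x3 uint8, blue, green, red), "range_z" (400x640 float32, mm along the optical axis (not along the pixel's ray), 0 where there is no reading), "fov_y" (degrees; the focal length in pixels is half the picture's height over the tangent of half this angle, whatever the lens; pixels are square), "cx", "cy" (the principal point, pixels), "k1" (the pictures are not rectified: a ray, as slopes to the right and down, at radius r is drawn at 1 + k1 r^2 times it, then the intrinsics apply), "T" (4x4, takes a point from camera to world coordinates). Camera axes: x right, y down, z forward; pixel columns grow to the right and rows downward; lengths in mm; the calibration is good to about 2 mm. A picture is of the moment at which its call begins.
- ctrl.job_done(): hands the job in; it is judged then, once.
Trained networks look in the newest picture that a camera, given by its name, has taken for a name from the list of things; names that differ only in an ending like _2 or _b are one class to them, and where a whole thing is asked for, a point or a joint stands for the part that bears it (a point fixed in the world has none). Each returns a list of dicts, best first, with "conf" (0 to 1); they miss things now and then, are a little off and sometimes report something else, mostly with a low value. They report only what shows in the picture. A call takes as long as a camera call. They do not tell look-alikes from the thing itself.
- ctrl.regions_of(camera, label): "region" (400x640 bool, what is visible of it) and "xy" ([column, row] in pixels, amid what is visible of it).
- ctrl.pinpoint(camera, label): "xy" ([column, row] in pixels: a listed point, or the origin of a listed thing).
The state is a dict: "clock": time; "joint_pos": joint angles; "joint_velocities": joint speeds; "tau": joint torques, N m; "eef_pos": TCP position; "tool_rot": TCP orientation; "wrist_force": force on the tool from outside, world axes, zero at the start; "ft_torque": the same for the moment, N m; "gripper_width": finger opening in mm; "grip_force": force on a finger pad.
Only numpy, scipy, OpenCV 4.12 (cv2) and the standard library are available. Lean on these libraries where they do the work, as an engineer would, in place of code of your own. Each camera call takes 0.05 s, during which the arm holds its last target. There are 200 camera calls.

### The job

Two bays of the bench die rack are empty: slide one of the two matching spare brass dies from the bench into each, in under the lips and fully home against the back. Once all five bays are full, turn the clamp knob beside the rack so that its pointer lines up with the raised index mark. Leave the dies already in the rack, the oversize die, the tin, the mallet and the punch block where they are.

Things in the scene. Friction and masses are not known exactly. Their poses are not given: they have to be found in the camera images.
- rack: Low grey die rack fixed on the bench, 268 mm along its y, 25 mm high, without floor. Five bays at 52 mm pitch, open towards the robot (-x), with 8 mm walls between; an 8 mm rod joins each end to its neighbour. Origin: home point of the middle bay, bench level. x points into the bays (push direction). Wall noses (round, 4 mm radius) reach x = -21 mm; back stop's face at x = +20 mm.
- bay0 (a point): Bay 0 of the rack (0 at its -y end, 4 at +y): point at bench level where a fully home die's centre lies. 44 mm wide inside; a lip overhangs 10 mm on each side (underside 19 mm, top 25 mm up, beginning 17 mm before this point), so nothing enters from above; the 24 mm gap between shows a dark pad, or the die. A home die stands 3 mm proud of the lips.
- bay1 (a point): Bay 1 of the rack (0 at its -y end, 4 at +y): point at bench level where a fully home die's centre lies. 44 mm wide inside; a lip overhangs 10 mm on each side (underside 19 mm, top 25 mm up, beginning 17 mm before this point), so nothing enters from above; the 24 mm gap between shows a dark pad, or the die. A home die stands 3 mm proud of the lips.
- bay2 (a point): Bay 2 of the rack (0 at its -y end, 4 at +y): point at bench level where a fully home die's centre lies. 44 mm wide inside; a lip overhangs 10 mm on each side (underside 19 mm, top 25 mm up, beginning 17 mm before this point), so nothing enters from above; the 24 mm gap between shows a dark pad, or the die. A home die stands 3 mm proud of the lips.
- bay3 (a point): Bay 3 of the rack (0 at its -y end, 4 at +y): point at bench level where a fully home die's centre lies. 44 mm wide inside; a lip overhangs 10 mm on each side (underside 19 mm, top 25 mm up, beginning 17 mm before this point), so nothing enters from above; the 24 mm gap between shows a dark pad, or the die. A home die stands 3 mm proud of the lips.
- bay4 (a point): Bay 4 of the rack (0 at its -y end, 4 at +y): point at bench level where a fully home die's centre lies. 44 mm wide inside; a lip overhangs 10 mm on each side (underside 19 mm, top 25 mm up, beginning 17 mm before this point), so nothing enters from above; the 24 mm gap between shows a dark pad, or the die. A home die stands 3 mm proud of the lips.
- die0: Brass die, plain disc 40 mm in diameter and 14 mm high, 0.15 kg, already home in one of the bays (any). Origin: centre of its underside.
- die1: Brass die, plain disc 40 mm in diameter and 14 mm high, 0.15 kg, already home in one of the bays (any). Origin: centre of its underside.
- die2: Brass die, plain disc 40 mm in diameter and 14 mm high, 0.15 kg, already home in one of the bays (any). Origin: centre of its underside.
- spare0: Spare brass die, same as those in the rack: disc 40 mm in diameter, 14 mm high, about 0.15 kg, lying flat and loose on the bench between rack and robot. Origin: centre of its underside.
- spare1: Spare brass die, same as those in the rack: disc 40 mm in diameter, 14 mm high, about 0.15 kg, lying flat and loose on the bench between rack and robot. Origin: centre of its underside.
- big_die: Oversize brass die, disc 54 mm in diameter and 14 mm high, loose on the bench; fits no bay, leave it alone. Origin: centre of its underside.
- tin: Round lidded aluminium tin, 64 mm in diameter and 44 mm high, loose on the bench; leave it alone. Origin: centre of its underside.
- mallet: Mallet standing on its head, loose: round head 54 mm in diameter and 80 mm high, wooden handle 22 mm thick at 40 mm height that reaches 180 mm from the head's axis along its -y. Leave it alone. Origin: centre of the head's underside.
- punch_block: Fixed wooden block 70 x 70 x 35 mm with six steel punches standing up to 72 mm above the bench, just beyond one end of the rack (either). Origin: centre of its underside.
- clamp_base: Fixed grey base of the clamp knob, 80 x 80 x 16 mm, just beyond the other end of the rack. Origin: centre of its underside, on the knob's axis. Its x points to the index mark.
- index (a point): Top of the raised steel index mark on the clamp base (9 mm long, 5 mm wide, 33.5 mm from the knob's axis, 22 mm above the bench).
- pointer (a point): Tip of the steel pointer on the knob's black skirt (skirt 48 mm in diameter), 28 mm from the axis, 23 mm above the bench.
- clamp_grip (a point): Point on the knob's axis at grip height, 38.5 mm above the bench, in the middle of the bar grip: 44 mm long along the pointer's direction, 14 mm thick, from 22 to 48 mm above the bench. x points along the pointer, z up.
- clamp (a joint): Angle of the clamp knob, rad: 0 with the pointer on the index mark, growing anticlockwise seen from above; stops at -1.8 and 1.8; stays where it is left.
There are look-alikes about, which are no part of the job. What is shaped like the spare0 but blue is not meant. Leave any pink look-alike of the spare1 alone.

How it is judged:
By the outcome, as a careful person would: the job done as asked, in the order asked, and still so for the second after the job is handed in, with the robot touching nothing.
It also fails if it takes over 72 s, if anything falls off the work surface, if the arm or the gripper's body presses on something with over 40 N, if the wrist force passes 120 N, or if a joint passes its speed limit or range.

## Working session

There is one attempt and no reset: what is moved stays moved. The work goes in short steps, Python scripts to look and compute and a tool call to move; the robot and the scene stay as the last step left them, time stands still between calls to the robot, and variables do not carry over. Pictures are saved under pics/ and viewed, at most 10 in all, crops included, and the job is handed in when it is done.

Besides the shell and the picture viewer there is one more tool, called after ">>>" in YAML: its name, and indented under it one key for each argument. servo_tool: Moves the arm, as the interface text tells. Scaled input: -1 to 1 covers 0.2 m each way for a shift and pi/2 rad each way for a turn. Its arguments: {"type":"object","properties":{"slide":{"type":"array"},"angular":{"type":"array"},"jaw":{"type":"array"},"squeeze":{"type":"number"}},"required":["slide","angular","jaw"]}

```bash
mkdir -p pics
cat > h.py <<'E'
import numpy as np, cv2
from station import ctrl
def K(c):
    f=200/np.tan(np.radians(c["fov_y"])/2); return f
def ray(c,u,v):
    f=K(c); xd=np.array([(u-c["cx"])/f,(v-c["cy"])/f]); x=xd.copy()
    for _ in range(20): x=xd/(1+c["k1"]*(x@x))
    return np.array([x[0],x[1],1.])
def at_z(c,u,v,z):
    T=np.array(c["T"]); d=T[:3,:3]@ray(c,u,v); o=T[:3,3]; return o+d*(z-o[2])/d[2]
def at_d(c,u,v):
    d=c["range_z"][int(round(v)),int(round(u))]; T=np.array(c["T"]); return T[:3,:3]@(ray(c,u,v)*d)+T[:3,3]
def cloud(c):
    f=K(c); v,u=np.mgrid[0:400,0:640]; xd=np.stack([(u-c["cx"])/f,(v-c["cy"])/f],-1); x=xd.copy()
    for _ in range(20): x=xd/(1+c["k1"]*(x**2).sum(-1,keepdims=True))
    p=np.concatenate([x,np.ones((400,640,1))],-1)*c["range_z"][...,None]; T=np.array(c["T"])
    return p@T[:3,:3].T+T[:3,3]
E
python3 - <<'E'
from h import *
print(ctrl.grip_depth)
for n in ["top","scene"]:
    c=ctrl.camera(n); cv2.imwrite(f"pics/{n}0.png",c["frame"]); print(n,c["fov_y"],c["k1"],np.round(c["T"],2).tolist())
    for l,z in [("rack",0),("bay0",0),("bay1",0),("bay2",0),("bay3",0),("bay4",0),("die0",0),("spare0",0),("big_die",0),("tin",0),("mallet",0),("punch_block",0),("clamp_base",0),("index",22),("pointer",23),("clamp_grip",38.5)]:
        for r in ctrl.pinpoint(n,l)[:7]:
            print(l,round(r["conf"],2),np.round(r["xy"]),np.round(at_z(c,*r["xy"],z)))
E
```

```text
18.700000000000003
top 56.74550782659119 -0.006720204886060711 [[0.0, -0.99, 0.16, 392.13], [-1.0, -0.0, 0.01, -17.93], [-0.01, -0.16, -0.99, 892.0], [0.0, 0.0, 0.0, 1.0]]
rack 0.9 [301. 167.] [616.  27.   0.]
rack 0.42 [277. 169.] [612.  87.   0.]
bay0 0.86 [260. 169.] [612. 131.   0.]
bay0 0.78 [321. 168.] [614. -22.   0.]
bay0 0.64 [298. 170.] [609.  34.   0.]
bay0 0.6 [344. 166.] [621. -78.   0.]
bay1 0.86 [260. 169.] [612. 131.   0.]
bay1 0.78 [321. 168.] [614. -22.   0.]
bay1 0.64 [298. 170.] [609.  34.   0.]
bay1 0.6 [344. 166.] [621. -78.   0.]
bay2 0.86 [260. 169.] [612. 131.   0.]
bay2 0.78 [321. 168.] [614. -22.   0.]
bay2 0.64 [298. 170.] [609.  34.   0.]
bay2 0.6 [344. 166.] [621. -78.   0.]
bay3 0.86 [260. 169.] [612. 131.   0.]
bay3 0.78 [321. 168.] [614. -22.   0.]
bay3 0.64 [298. 170.] [609.  34.   0.]
bay3 0.6 [344. 166.] [621. -78.   0.]
bay4 0.86 [260. 169.] [612. 131.   0.]
bay4 0.78 [321. 168.] [614. -22.   0.]
bay4 0.64 [298. 170.] [609.  34.   0.]
bay4 0.6 [344. 166.] [621. -78.   0.]
die0 0.72 [261. 170.] [608. 127.   0.]
die0 0.7 [320. 170.] [610. -18.   0.]
[... 2071 characters left out ...]
 270.   0.]
spare0 0.73 [445. 268.] [349. 265.   0.]
spare0 0.68 [299. 175.] [ 479. -201.    0.]
spare0 0.63 [305. 162.] [ 434. -254.    0.]
spare0 0.53 [437. 311.] [443. 346.   0.]
big_die 0.74 [356. 227.] [455.  58.   0.]
big_die 0.74 [305. 161.] [ 433. -256.    0.]
big_die 0.37 [291. 242.] [618.  28.   0.]
tin 0.7 [341. 190.] [412. -87.   0.]
mallet 0.92 [266. 147.] [ 505. -383.    0.]
punch_block 0.68 [318. 270.] [605. 134.   0.]
punch_block 0.63 [262. 193.] [ 605. -175.    0.]
clamp_base 0.96 [351. 299.] [583. 237.   0.]
index 0.84 [343. 301.] [611. 247.  22.]
pointer 0.62 [359. 304.] [585. 267.  23.]
pointer 0.15 [290. 241.] [630.  46.  23.]
clamp_grip 0.67 [348. 288.] [592. 235.  38.]
```

View pics/top0.png

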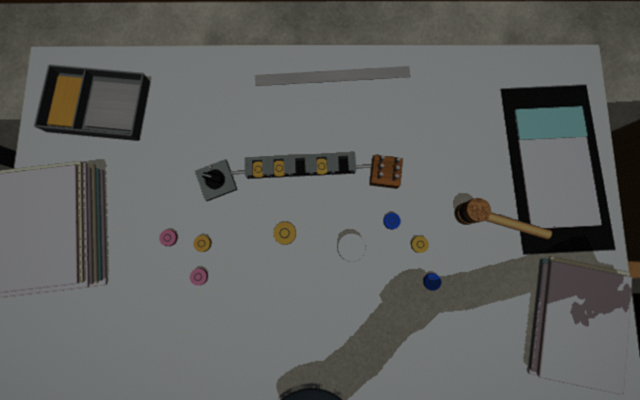

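View pics/scene0.png

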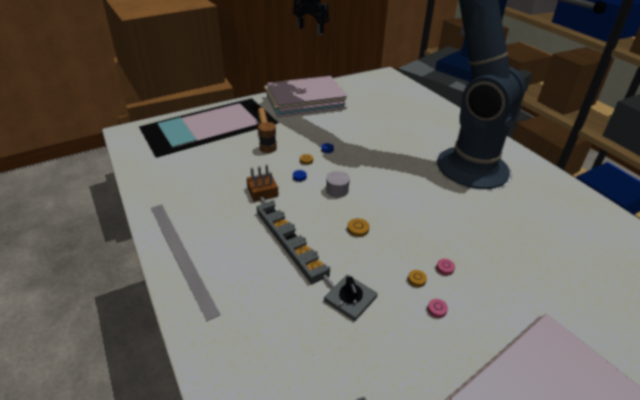

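The top view shows the brass spares at (202,243) and (420,243). The look-alikes are pink at (168,238) and (199,276), blue at (392,220) and (432,282), and the bigger brass oversize die at (285,233). Empty (dark) bays are at (300,167), bay 2, and (343,163), bay 0. The knob is at (215,178) and the punch block is at the -y end. I choose the two brass ones of the smaller size and will check them in a crop while measuring.

Run:
```python
from h import *
from scipy.spatial import cKDTree
for n in ["top","scene"]:
    c=ctrl.camera(n); P=cloud(c); im=c["frame"]; hsv=cv2.cvtColor(im,cv2.COLOR_BGR2HSV)
    m=((hsv[...,0]>12)&(hsv[...,0]<30)&(hsv[...,1]>110)&(hsv[...,2]>50)).astype(np.uint8)
    nn,lab,st,ce=cv2.connectedComponentsWithStats(m)
    for i in range(1,nn):
        if st[i,4]<25: continue
        p=at_z(c,*ce[i],14)
        if 300<p[0]<680 and abs(p[1])<420:
            # ring hull-based centre
            k=cv2.findNonZero((lab==i).astype(np.uint8)); (x,y),r=cv2.minEnclosingCircle(k)
            print(n,"brass",np.round(ce[i]),st[i,4],np.round(p,1),"circ",np.round(at_z(c,x,y,14)[:2],1), "medz",np.round(np.median(P[lab==i],0),1))
    r=ctrl.regions_of(n,"rack")[0]["region"]
    q=P[r]; q=q[(q[:,2]>17)&(q[:,2]<33)]
    rc=cv2.minAreaRect(q[:,:2].astype(np.float32)); print(n,"rack",len(q),rc, np.round(cv2.boxPoints(rc),1).tolist(), np.median(q[:,2]))
    r=ctrl.regions_of(n,"clamp_base")[0]["region"]
    q=P[r]; q=q[(q[:,2]>10)&(q[:,2]<20)]; print("base",cv2.minAreaRect(q[:,:2].astype(np.float32)))
    q=P[r]; q=q[(q[:,2]>36)]; print("bar",len(q),cv2.minAreaRect(q[:,:2].astype(np.float32)) if len(q)>3 else 0)
    if n=="top":
        a=cv2.resize(im[145:205,180:410],None,fx=3.4,fy=3.4,interpolation=cv2.INTER_CUBIC)
        b=cv2.resize(im[205:300,150:450],None,fx=2.6,fy=2.6,interpolation=cv2.INTER_CUBIC)
        W=a.shape[1]; b=cv2.copyMakeBorder(b,0,0,0,max(0,W-b.shape[1]),cv2.BORDER_CONSTANT)[:,:W]
        o=np.vstack([a,b]); print(o.shape); cv2.imwrite("pics/crop1.png",np.clip(o*1.6,0,255).astype(np.uint8))
```

```text
top brass [386. 171.] 582 [ 602.8 -178.5   14. ] circ [ 604.6 -181.3] medz [ 596.5 -175.8   34.7]
top brass [321. 166.] 158 [615.9 -22.2  14. ] circ [615.9 -21.2] medz [616.1 -21.2  13.6]
top brass [257. 169.] 147 [607.9 134.1  14. ] circ [608.3 132.3] medz [607.8 134.4  13.9]
top brass [279. 168.] 158 [610.6  82.1  14. ] circ [610.8  81.1] medz [610.7  81.4  13.7]
top brass [284. 233.] 383 [453.7  65.5  14. ] circ [453.8  65.7] medz [452.9  65.9  13.6]
top brass [202. 243.] 217 [428.8 260.5  14. ] circ [428.6 260.5] medz [428.6 260.7  13.5]
top brass [420. 244.] 219 [ 427.8 -253.1   14. ] circ [ 427.6 -253. ] medz [ 427.6 -253.6   13.9]
top rack 1372 ((618.3687744140625, 30.500564575195312), (49.90430450439453, 268.0855712890625), 2.715222120285034) [[587.0999755859375, 163.1999969482422], [599.7999877929688, -104.5999984741211], [649.5999755859375, -102.19999694824219], [636.9000244140625, 165.60000610351562]] 24.768213629948377
base ((582.2691040039062, 236.25308227539062), (81.0298843383789, 80.25769805908203), 21.192054748535156)
bar 130 ((498.3306884765625, 114.27485656738281),
[... 513 characters left out ...]
.9  74.8] medz [615.5  76.1  15.7]
scene brass [314. 264.] 101 [610.  126.3  14. ] circ [609.5 128. ] medz [611.2 127.9  15.5]
scene brass [417. 278.] 237 [434.9 264.8  14. ] circ [434.3 264.4] medz [435.  264.4  14. ]
scene rack 1297 ((620.57421875, 29.63605499267578), (50.386661529541016, 270.53472900390625), 2.950265884399414) [[588.5, 163.39999389648438], [602.4000244140625, -106.69999694824219], [652.7000122070312, -104.19999694824219], [638.7999877929688, 166.0]] 26.048260070707215
base ((584.380859375, 236.66824340820312), (82.03009796142578, 81.45248413085938), 22.37839126586914)
bar 177 ((740.370361328125, 451.296630859375), (575.5106201171875, 26.23248291015625), 54.01054382324219)
```

View pics/crop1.png

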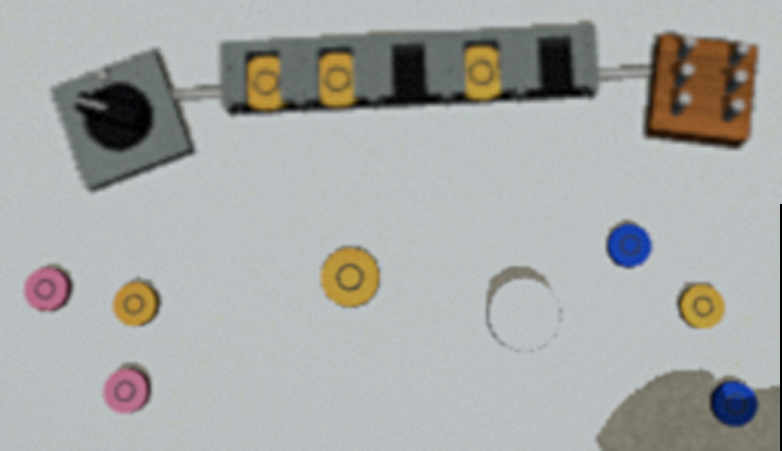

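The crop confirms two plain brass dies of equal size, at crop pixels (135,303) and (702,306). The oversize die is at (350,276), with pink and blue ones apart. Bays 2 and 0 are dark, and the pointer points left with the index mark up-right.

Run:
```python
from h import *
s=ctrl.read_state(); print(s["clock"],s["eef_pos"],np.round(s["tool_rot"],3).tolist(),s["gripper_width"],s["wrist_force"])
R=np.array(s["tool_rot"]); y=R[:,1]; print("tool y yaw",np.arctan2(y[1],y[0]))
```

```text
2.0 [ 212.28068107 -640.77051976  231.32676867] [[0.949, 0.314, 0.0], [0.314, -0.949, -0.0], [0.0, 0.0, -1.0]] 85.34718717312047 [-0.46486925  0.01112577 -0.51715962]
tool y yaw -1.2509539328212083
```

>>> servo_tool:
  slide:
    - [1,1,-0.2]
    - [1,1,-0.2]
    - [1,1,-0.2]
    - [1,1,-0.2]
    - [1,1,-0.2]
  angular:
    - [0,0,-0.1734]
    - [0,0,-0.1734]
    - [0,0,-0.1734]
    - [0,0,-0.1734]
    - [0,0,-0.1734]
  jaw: [60,60,60,60,60]
  squeeze: 30

```text
clock: 2.62
eef_pos: [415.1, -437.3, 191.1]
tool_rot: [[0.999, 0.052, 0.001], [0.052, -0.999, 0.001], [0.001, -0.001, -1.0]]
wrist_force: [0.4, -0.9, -0.1]
gripper_width: 60.1
grip_force: 0.0
```

>>> servo_tool:
  slide:
    - [0.083,0.944,-0.4]
    - [0.083,0.944,-0.4]
    - [0.083,0.944,-0.4]
    - [0.083,0.944,-0.7]
    - [0.083,0.944,-0.7]
    - [0.083,0.944,-0.7]
  angular:
    - [0,0,0]
    - [0,0,0]
    - [0,0,0]
    - [0,0,0]
    - [0,0,0]
    - [0,0,0]
  jaw: [60,60,60,60,60,60]

```text
clock: 3.38
eef_pos: [429.4, -253.4, 52.1]
tool_rot: [[0.999, 0.046, 0.001], [0.046, -0.999, -0.001], [0.001, 0.001, -1.0]]
wrist_force: [0.4, -0.3, 0.5]
gripper_width: 60.2
grip_force: 0.0
```

>>> servo_tool:
  slide:
    - [0,0,-0.14]
    - [0,0,-0.24]
    - [0,0,-0.24]
    - [0,0,-0.24]
    - [0,0,-0.24]
    - [0,0,-0.24]
    - [0,0,-0.24]
    - [0,0,-0.24]
  angular:
    - [0,0,0]
    - [0,0,0]
    - [0,0,0]
    - [0,0,0]
    - [0,0,0]
    - [0,0,0]
    - [0,0,0]
    - [0,0,0]
  jaw: [60,60,60,30,30,30,30,30]

```text
clock: 4.38
eef_pos: [430.1, -253.5, 5.3]
tool_rot: [[0.999, 0.047, 0.003], [0.047, -0.999, -0.002], [0.003, 0.003, -1.0]]
wrist_force: [-0.7, -0.9, 6.6]
gripper_width: 37.9
grip_force: 29.7
```

>>> servo_tool:
  slide:
    - [0,0,0.1]
    - [0,0,0.2]
    - [0,0,0.3]
    - [0,0,0.3]
  angular:
    - [0,0,0]
    - [0,0,0]
    - [0,0,0]
    - [0,0,0]
  jaw: [30,30,30,30]

```text
clock: 4.88
eef_pos: [430.2, -252.8, 65.3]
tool_rot: [[0.999, 0.047, 0.004], [0.047, -0.999, -0.002], [0.004, 0.003, -1.0]]
wrist_force: [0.5, -0.1, -1.4]
gripper_width: 38.3
grip_force: 30.6
```

Run:
```python
from h import *
c=ctrl.camera("scene"); s=ctrl.read_state(); print(s["clock"],s["eef_pos"],s["gripper_width"],s["wrist_force"])
a=cv2.resize(c["frame"][60:200,230:390],None,fx=4,fy=4,interpolation=cv2.INTER_CUBIC)
cv2.imwrite("pics/g1.png",np.clip(a*1.5,0,255).astype(np.uint8))
```

```text
4.925 [ 429.34962998 -252.3941578    64.2260232 ] 38.010246425763356 [ 0.31139273 -0.06490185 -0.64737608]
```

View pics/g1.png

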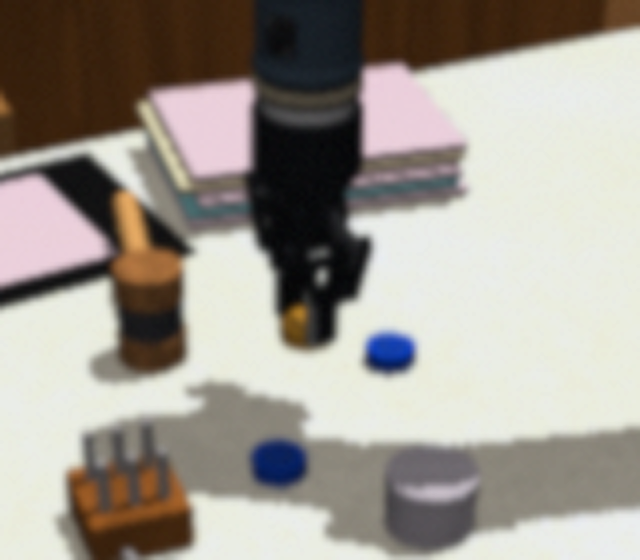

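The scene crop shows the brass die held between the pads at (300,325), and the blue one is undisturbed. Carrying it to bay 0.

>>> servo_tool:
  slide:
    - [0.1,0.12,0.225]
    - [0.77,0.88,0.225]
    - [0.77,0.88,0.225]
    - [0.77,0.88,0.225]
    - [0.77,0.88,0.225]
    - [0.77,0.88,0.225]
    - [0.77,0.88,-0.1]
    - [0.77,0.88,-0.1]
  angular:
    - [0,0,0]
    - [0,0,0]
    - [0,0,0]
    - [0,0,0]
    - [0,0,0]
    - [0,0,0]
    - [0,0,0]
    - [0,0,0]
  jaw: [30,30,30,30,30,30,30,30]

```text
clock: 5.92
eef_pos: [577.2, -78.3, 39.0]
tool_rot: [[0.999, 0.044, -0.012], [0.044, -0.999, -0.001], [-0.012, 0.0, -1.0]]
wrist_force: [0.2, -0.1, -1.1]
gripper_width: 38.4
grip_force: 31.0
```

Run:
```python
from h import *
c=ctrl.camera("scene"); s=ctrl.read_state(); print(s["clock"],s["eef_pos"],s["gripper_width"],s["wrist_force"])
c2=ctrl.camera("top")
a=cv2.resize(c["frame"][170:290,230:370],None,fx=3.4,fy=3.4,interpolation=cv2.INTER_CUBIC)
b=cv2.resize(c2["frame"][140:220,300:400],None,fx=3.2,fy=5.1,interpolation=cv2.INTER_CUBIC)
o=np.hstack([a,b]); print(o.shape)
cv2.imwrite("pics/g2.png",np.clip(o*1.5,0,255).astype(np.uint8))
```

```text
5.975 [579.6718035  -78.0324154   41.22549988] 38.27888810618765 [-0.60555745 -0.88486438 -0.37111669]
(408, 796, 3)
```

View pics/g2.png

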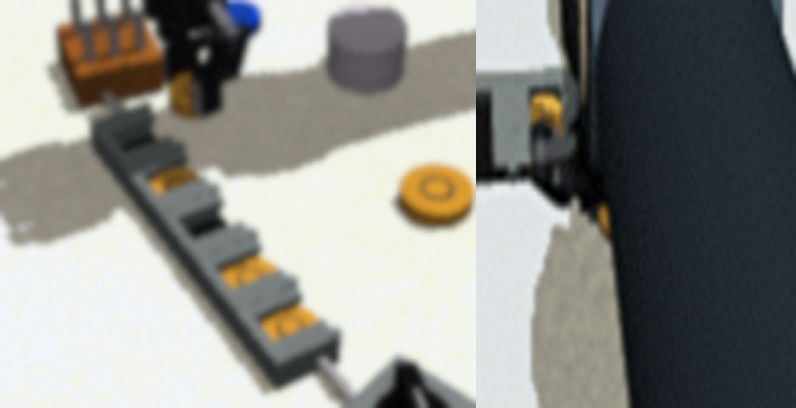

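The held die, at (185,92) in the left crop, is in front of bay 0 (dark). The rack's other dies are in place. Lowering.

>>> servo_tool:
  slide:
    - [0,0,0]
    - [0,0,-0.1]
    - [0,0,-0.15]
    - [0,0,-0.195]
    - [0,0,-0.195]
    - [0,0,-0.195]
  angular:
    - [0,0,0]
    - [0,0,0]
    - [0,0,0]
    - [0,0,0]
    - [0,0,0]
    - [0,0,0]
  jaw: [30,30,30,30,30,30]

```text
clock: 6.78
eef_pos: [583.1, -76.0, 4.6]
tool_rot: [[0.999, 0.047, 0.001], [0.047, -0.999, -0.0], [0.001, 0.0, -1.0]]
wrist_force: [0.3, 1.1, -0.5]
gripper_width: 38.2
grip_force: 33.2
```

>>> servo_tool:
  slide:
    - [0,0,0]
    - [0,0,0]
    - [0,0,0]
    - [-0.11,-0.005,0.01]
    - [-0.24,-0.011,0.01]
    - [-0.24,-0.011,0.01]
    - [-0.24,-0.011,0.01]
    - [-0.24,-0.011,0.01]
  angular:
    - [0,0,0]
    - [0,0,0]
    - [0,0,0]
    - [0,0,0]
    - [0,0,0]
    - [0,0,0]
    - [0,0,0]
    - [0,0,0]
  jaw: [52,52,52,52,52,8,8,8]

```text
clock: 7.78
eef_pos: [536.1, -78.0, 6.5]
tool_rot: [[0.999, 0.048, 0.002], [0.048, -0.999, 0.0], [0.002, 0.0, -1.0]]
wrist_force: [0.4, 0.0, -0.5]
gripper_width: 7.9
grip_force: 0.0
```

Run:
```python
from h import *
s=ctrl.read_state(); print(s["clock"],s["eef_pos"],s["gripper_width"],s["wrist_force"])
c=ctrl.camera("scene"); c2=ctrl.camera("top")
a=cv2.resize(c["frame"][170:290,230:370],None,fx=3.4,fy=3.4,interpolation=cv2.INTER_CUBIC)
b=cv2.resize(c2["frame"][140:220,300:400],None,fx=3.8,fy=5.1,interpolation=cv2.INTER_CUBIC)
cv2.imwrite("pics/g3.png",np.clip(np.hstack([a[:,:410],b])*1.5,0,255).astype(np.uint8))
```

```text
7.775 [536.13247534 -78.02244368   6.53709958] 7.9021802514467625 [ 0.38273136  0.01368476 -0.49540057]
```

View pics/g3.png

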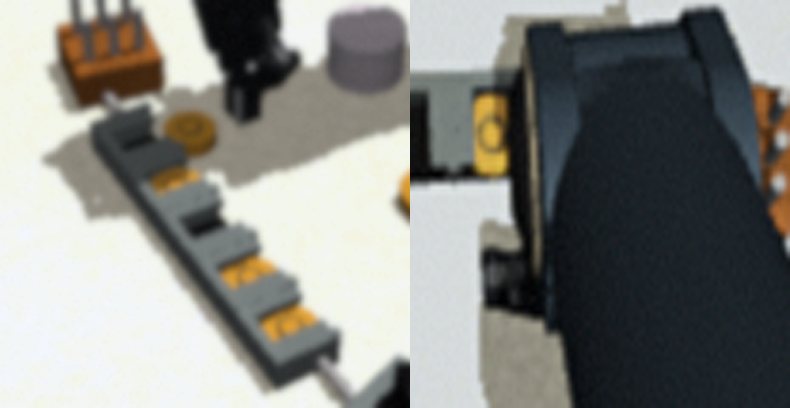

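The die lies flat in front of bay 0, at (190,130) in the left crop, with the fingers behind it. Measuring its offset from the bay axis.

```bash
cat >> h.py <<'E'
X=np.array([.9989,.0474]);Y=np.array([-.0474,.9989]);H=np.array([614.5,30.1])
def rk(p): d=np.array(p[:2])-H; return np.round([d@X,d@Y],1)
def brass(n="scene"):
    c=ctrl.camera(n); hsv=cv2.cvtColor(c["frame"],cv2.COLOR_BGR2HSV); P=cloud(c)
    m=((hsv[...,0]>12)&(hsv[...,0]<30)&(hsv[...,1]>110)&(hsv[...,2]>25)).astype(np.uint8)
    nn,lab,st,ce=cv2.connectedComponentsWithStats(m)
    for i in range(1,nn):
        if st[i,4]<25: continue
        q=P[lab==i]; t=q[abs(q[:,2]-14)<2.5]
        if len(t)<10 or not 300<t[:,0].mean()<680: continue
        lo,hi=np.percentile(t[:,:2],[3,97],axis=0); print(n,np.round(ce[i]),len(t),"top mid",np.round((lo+hi)/2,1),"rack",rk((lo+hi)/2),"ext",np.round(hi-lo,1))
E
python3 -c "
from h import *
brass()"
```

```text
scene [131.  63.] 318 top mid [  595.9 -1551.1] rack [  -93.5 -1578.6] ext [1356.3  941.4]
scene [268. 148.] 16 top mid [ 510.7 -350.9] rack [-121.7 -375.7] ext [33.4 19.5]
scene [262. 189.] 30 top mid [ 611.7 -142.9] rack [ -11.  -172.7] ext [59.1  8.2]
scene [286. 208.] 113 top mid [581.7 -75.3] rack [ -37.7 -103.7] ext [29.3 36.8]
scene [280. 222.] 42 top mid [617.9 -31. ] rack [  0.5 -61.2] ext [25.6 16.3]
scene [358. 227.] 205 top mid [456.9  67.8] rack [-155.6   45.2] ext [44.2 44.6]
scene [302. 249.] 68 top mid [613.1  73.5] rack [ 0.7 43.4] ext [28.4 17.8]
scene [314. 264.] 75 top mid [610.4 126.6] rack [ 0.5 96.6] ext [29.8 18.6]
scene [417. 278.] 185 top mid [433.  263.8] rack [-170.2  242.1] ext [33.8 34.1]
```

>>> servo_tool:
  slide:
    - [0.06,0.004,0]
    - [0.11,0.006,0]
    - [0.15,0.009,0]
    - [0.18,0.011,0]
    - [0.205,0.012,0]
    - [0.225,0.013,0]
    - [0.24,0.013,0]
    - [0.25,0.014,0]
  angular:
    - [0,0,0]
    - [0,0,0]
    - [0,0,0]
    - [0,0,0]
    - [0,0,0]
    - [0,0,0]
    - [0,0,0]
    - [0,0,0]
  jaw: [8,8,8,8,8,8,8,8]

```text
clock: 8.93
eef_pos: [585.0, -75.4, 6.3]
tool_rot: [[0.999, 0.047, 0.0], [0.047, -0.999, -0.0], [0.0, 0.0, -1.0]]
wrist_force: [-1.3, 0.0, -0.2]
gripper_width: 7.9
grip_force: 0.5
```

```bash
python3 -c "
from h import *
print(rk(ctrl.read_state()['eef_pos']),ctrl.read_state()['wrist_force'])
brass()"|grep -v -e -1578 -e -375
```

```text
[ -34.5 -104. ] [-1.30036844  0.03921834 -0.21418523]
scene [125.  63.] 307 top mid [  646.8 -1549.8] rack [  -42.6 -1579.7] ext [1297.6  939.8]
scene [261. 189.] 25 top mid [ 611.9 -142.9] rack [ -10.8 -172.7] ext [56.2  9. ]
scene [272. 210.] 39 top mid [615.1 -83.8] rack [  -4.8 -113.8] ext [34.4 15. ]
scene [280. 222.] 46 top mid [618.1 -31.7] rack [  0.7 -61.9] ext [28.4 16.1]
scene [358. 227.] 203 top mid [457.7  67.8] rack [-154.9   45.1] ext [46.8 45.5]
scene [302. 249.] 65 top mid [613.4  74.3] rack [ 1.  44.2] ext [29.1 16.8]
scene [314. 264.] 80 top mid [610.1 126. ] rack [ 0.2 96. ] ext [29.4 18. ]
scene [417. 278.] 191 top mid [432.3 263.2] rack [-171.   241.5] ext [34.1 33.8]
```

>>> servo_tool:
  slide:
    - [0.01,0.0005,0]
    - [0.02,0.001,0]
    - [0.028,0.0015,0]
    - [0.035,0.002,0]
    - [0.035,0.002,0]
  angular:
    - [0,0,0]
    - [0,0,0]
    - [0,0,0]
    - [0,0,0]
    - [0,0,0]
  jaw: [8,8,8,8,8]

```text
clock: 9.6
eef_pos: [590.6, -75.1, 6.2]
tool_rot: [[0.999, 0.047, -0.003], [0.047, -0.999, -0.0], [-0.003, 0.0, -1.0]]
wrist_force: [-5.0, -1.0, 3.7]
gripper_width: 7.8
grip_force: 2.4
```

>>> servo_tool:
  slide:
    - [0.008,0.0005,0]
    - [0.014,0.0005,0]
    - [0.014,0.0005,0]
  angular:
    - [0,0,0]
    - [0,0,0]
    - [0,0,0]
  jaw: [8,8,8]

```text
clock: 9.98
eef_pos: [590.9, -75.1, 6.0]
tool_rot: [[0.999, 0.047, -0.008], [0.047, -0.999, -0.0], [-0.008, 0.0, -1.0]]
wrist_force: [-10.4, 0.2, 7.1]
gripper_width: 8.0
grip_force: 5.2
```

```bash
python3 -c "
from h import *
print(rk(ctrl.read_state()['eef_pos']),ctrl.read_state()['wrist_force'])
brass()"|grep -v -e -1578 -e -375
```

```text
[ -28.6 -103.9] [-10.42386499   0.23805452   7.09270657]
scene [260. 189.] 24 top mid [ 615. -144.] rack [  -7.7 -173.9] ext [51.9  8.7]
scene [270. 210.] 36 top mid [620.6 -82.7] rack [   0.8 -113. ] ext [28.5 15.1]
scene [280. 222.] 44 top mid [619.6 -32.8] rack [  2.1 -63.1] ext [27.1 16.7]
scene [358. 227.] 182 top mid [457.2  67.9] rack [-155.3   45.2] ext [46.  43.8]
scene [302. 249.] 66 top mid [613.1  73.9] rack [ 0.7 43.8] ext [28.4 17.9]
scene [314. 264.] 71 top mid [610.1 126.2] rack [ 0.1 96.2] ext [29.8 19.5]
scene [417. 278.] 186 top mid [432.7 263.1] rack [-170.5  241.3] ext [34.4 33.4]
```

Bay 0's die is home: motion stalled, the force is rising, and its x matches its neighbours. Next is the second spare.

>>> servo_tool:
  slide:
    - [-0.2,-0.01,0]
    - [-0.25,-0.01,0.2]
    - [-0.5,0.2,0.45]
    - [-0.824,1,0.45]
    - [-0.824,1,0.45]
    - [-0.824,1,0.45]
    - [-0.824,1,0.45]
  angular:
    - [0,0,0]
    - [0,0,0]
    - [0,0,0]
    - [0,0,0]
    - [0,0,0]
    - [0,0,0]
    - [0,0,0]
  jaw: [8,8,60,60,60,60,60]

```text
clock: 10.9
eef_pos: [429.4, 130.6, 97.3]
tool_rot: [[0.998, 0.058, 0.004], [0.058, -0.998, 0.003], [0.004, -0.003, -1.0]]
wrist_force: [0.6, -0.5, 0.4]
gripper_width: 60.3
grip_force: 0.0
```

>>> servo_tool:
  slide:
    - [0,0.678,0]
    - [0,0.678,0]
    - [0,0.678,-0.2]
    - [0,0.678,-0.23]
    - [0,0.678,-0.23]
    - [0,0.678,-0.23]
  angular:
    - [0,0,0]
    - [0,0,0]
    - [0,0,0]
    - [0,0,0]
    - [0,0,0]
    - [0,0,0]
  jaw: [60,60,60,60,60,60]

```text
clock: 11.65
eef_pos: [431.1, 259.7, 51.4]
tool_rot: [[0.999, 0.045, 0.002], [0.045, -0.999, 0.0], [0.002, -0.0, -1.0]]
wrist_force: [-0.5, 0.2, -0.0]
gripper_width: 60.5
grip_force: 0.0
```

>>> servo_tool:
  slide:
    - [0,0,-0.14]
    - [0,0,-0.23]
    - [0,0,-0.23]
    - [0,0,-0.23]
    - [0,0,-0.23]
    - [0,0,-0.23]
    - [0,0,-0.23]
    - [0,0,-0.23]
  angular:
    - [0,0,0]
    - [0,0,0]
    - [0,0,0]
    - [0,0,0]
    - [0,0,0]
    - [0,0,0]
    - [0,0,0]
    - [0,0,0]
  jaw: [60,60,60,30,30,30,30,30]

```text
clock: 12.65
eef_pos: [430.9, 261.1, 5.8]
tool_rot: [[0.999, 0.047, 0.002], [0.047, -0.999, 0.001], [0.002, -0.001, -1.0]]
wrist_force: [-0.6, -0.6, 5.7]
gripper_width: 38.0
grip_force: 29.9
```

>>> servo_tool:
  slide:
    - [0,0,0.1]
    - [0,0,0.25]
    - [0,0,0.4]
    - [0,0,0.4]
    - [0,0,0.4]
  angular:
    - [0,0,0]
    - [0,0,0]
    - [0,0,0]
    - [0,0,0]
    - [0,0,0]
  jaw: [30,30,30,30,30]

```text
clock: 13.28
eef_pos: [429.4, 260.2, 83.9]
tool_rot: [[0.999, 0.047, -0.001], [0.047, -0.999, -0.001], [-0.001, 0.001, -1.0]]
wrist_force: [0.2, -0.1, -1.9]
gripper_width: 38.0
grip_force: 30.8
```

```bash
python3 -c "
from h import *
s=ctrl.read_state();print(s['eef_pos'],s['gripper_width'],s['clock'],np.round(s['tool_rot'],3)[:2,1])"
```

```text
[429.41188896 260.1829645   83.90788925] 37.97181988381205 13.275 [ 0.047 -0.999]
```

>>> servo_tool:
  slide:
    - [0.2,-0.3,0]
    - [0.45,-0.6,0]
    - [0.7,-0.9,0]
    - [0.743,-1,0]
    - [0.743,-1,0]
    - [0.743,-1,0]
  angular:
    - [0,0,0]
    - [0,0,0]
    - [0,0,0]
    - [0,0,0]
    - [0,0,0]
    - [0,0,0]
  jaw: [30,30,30,30,30,30]

```text
clock: 14.02
eef_pos: [577.2, 60.9, 82.8]
tool_rot: [[0.999, 0.047, -0.003], [0.047, -0.999, 0.0], [-0.003, -0.0, -1.0]]
wrist_force: [-0.6, 0.1, -1.2]
gripper_width: 37.9
grip_force: 30.9
```

>>> servo_tool:
  slide:
    - [0,-0.16,0]
    - [0,-0.16,-0.2]
    - [0,-0.16,-0.2]
    - [0,-0.16,-0.3]
    - [0,-0.16,-0.36]
    - [0,-0.16,-0.395]
    - [0,-0.16,-0.395]
    - [0,-0.16,-0.395]
  angular:
    - [0,0,0]
    - [0,0,0]
    - [0,0,0]
    - [0,0,0]
    - [0,0,0]
    - [0,0,0]
    - [0,0,0]
    - [0,0,0]
  jaw: [30,30,30,30,30,30,30,30]

```text
clock: 15.02
eef_pos: [578.9, 29.5, 6.0]
tool_rot: [[0.999, 0.048, 0.001], [0.048, -0.999, 0.001], [0.001, -0.001, -1.0]]
wrist_force: [0.1, 0.4, -0.5]
gripper_width: 38.1
grip_force: 31.1
```

>>> servo_tool:
  slide:
    - [0,0,0]
    - [0,0,0]
    - [0,0,0]
    - [-0.11,-0.005,0.01]
    - [-0.24,-0.011,0.01]
    - [-0.24,-0.011,0.01]
    - [-0.24,-0.011,0.01]
    - [-0.24,-0.011,0.01]
  angular:
    - [0,0,0]
    - [0,0,0]
    - [0,0,0]
    - [0,0,0]
    - [0,0,0]
    - [0,0,0]
    - [0,0,0]
    - [0,0,0]
  jaw: [52,52,52,52,52,8,8,8]

```text
clock: 16.02
eef_pos: [531.7, 26.6, 7.5]
tool_rot: [[0.999, 0.047, 0.001], [0.047, -0.999, 0.0], [0.001, -0.0, -1.0]]
wrist_force: [0.7, -0.6, 0.6]
gripper_width: 7.8
grip_force: 0.0
```

```bash
python3 -c "
from h import *
print(rk(ctrl.read_state()['eef_pos']),ctrl.read_state()['wrist_force'])
brass()"|grep -v -e -1578 -e -375
```

```text
[-82.9   0.5] [ 0.70734656 -0.58546341  0.58408831]
scene [142.  61.] 338 top mid [  505.5 -1550.1] rack [ -183.8 -1573.3] ext [1571.3  942.5]
scene [268. 148.] 24 top mid [ 510.5 -349.4] rack [-121.9 -374.1] ext [35.7 17.7]
scene [262. 189.] 30 top mid [ 610.9 -143.5] rack [ -11.8 -173.2] ext [58.   8.1]
scene [270. 210.] 35 top mid [622.2 -84.2] rack [   2.3 -114.6] ext [26.8 16. ]
scene [280. 223.] 36 top mid [619.7 -30.9] rack [  2.3 -61.1] ext [26.5 16.6]
scene [358. 227.] 198 top mid [457.6  68.3] rack [-154.9   45.6] ext [45.  43.9]
scene [306. 233.] 116 top mid [578.6  30.2] rack [-35.8   1.8] ext [30.6 34.5]
scene [302. 249.] 64 top mid [611.5  73.8] rack [-0.9 43.8] ext [30.3 17.4]
scene [314. 264.] 70 top mid [610.  126.7] rack [ 0.1 96.7] ext [30.3 17.2]
```

>>> servo_tool:
  slide:
    - [0.06,0.003,0]
    - [0.11,0.005,0]
    - [0.15,0.007,0]
    - [0.18,0.009,0]
    - [0.205,0.01,0]
    - [0.225,0.011,0]
    - [0.24,0.011,0]
    - [0.25,0.012,0]
  angular:
    - [0,0,0]
    - [0,0,0]
    - [0,0,0]
    - [0,0,0]
    - [0,0,0]
    - [0,0,0]
    - [0,0,0]
    - [0,0,0]
  jaw: [8,8,8,8,8,8,8,8]

```text
clock: 17.08
eef_pos: [580.6, 28.9, 7.3]
tool_rot: [[0.999, 0.047, 0.0], [0.047, -0.999, -0.0], [0.0, 0.0, -1.0]]
wrist_force: [-1.8, -0.5, 0.6]
gripper_width: 8.1
grip_force: 0.6
```

>>> servo_tool:
  slide:
    - [0.01,0.0005,0]
    - [0.02,0.001,0]
    - [0.028,0.0015,0]
    - [0.035,0.002,0]
    - [0.043,0.002,0]
    - [0.049,0.002,0]
    - [0.049,0.002,0]
  angular:
    - [0,0,0]
    - [0,0,0]
    - [0,0,0]
    - [0,0,0]
    - [0,0,0]
    - [0,0,0]
    - [0,0,0]
  jaw: [8,8,8,8,8,8,8]

```text
clock: 17.95
eef_pos: [585.8, 29.1, 6.9]
tool_rot: [[0.999, 0.048, -0.009], [0.048, -0.999, -0.001], [-0.009, 0.001, -1.0]]
wrist_force: [-10.5, -0.2, 7.7]
gripper_width: 7.9
grip_force: 5.5
```

```bash
python3 -c "
from h import *
print(rk(ctrl.read_state()['eef_pos']),ctrl.read_state()['wrist_force'])
brass()"|grep -v -e -1578 -e -375
```

```text
[-28.7   0.4] [-10.53567866  -0.23835884   7.6725437 ]
scene [136.  62.] 328 top mid [  565.6 -1550.6] rack [ -123.8 -1576.7] ext [1443.5  940.8]
scene [262. 189.] 29 top mid [ 610.1 -142.6] rack [ -12.5 -172.3] ext [59.  11.5]
scene [270. 210.] 33 top mid [620.9 -83.7] rack [   1.  -113.9] ext [25.9 16.1]
scene [280. 222.] 36 top mid [618.9 -31.7] rack [  1.5 -61.9] ext [26.8 16.7]
scene [358. 227.] 200 top mid [457.8  68.2] rack [-154.7   45.5] ext [45.4 44.4]
scene [291. 235.] 53 top mid [614.8  20.9] rack [-0.1 -9.2] ext [29.8 16.5]
scene [301. 249.] 55 top mid [613.7  73.3] rack [ 1.3 43.2] ext [27.9 16.2]
scene [314. 264.] 73 top mid [609.8 126. ] rack [-0.1 96. ] ext [29.4 18.7]
```

Both dies are home (same stall point, -28.7). Backing off, then measuring the knob.

>>> servo_tool:
  slide:
    - [-0.2,-0.01,0]
    - [-0.25,-0.01,0.2]
    - [-0.25,0,0.6]
    - [-0.25,0,0.6]
    - [-0.25,0,0.6]
  angular:
    - [0,0,0]
    - [0,0,0]
    - [0,0,0]
    - [0,0,0]
    - [0,0,0]
  jaw: [8,8,45,45,45]

```text
clock: 18.62
eef_pos: [541.7, 29.4, 128.7]
tool_rot: [[0.999, 0.047, 0.004], [0.047, -0.999, 0.0], [0.004, 0.0, -1.0]]
wrist_force: [0.2, -0.4, 0.0]
gripper_width: 45.0
grip_force: 0.0
```

Run:
```python
from h import *
s=ctrl.read_state();print(s['eef_pos'],s['clock'])
out=[]
for n,(r0,r1,c0,c1) in {"top":(145,215,180,260),"scene":(262,332,305,395)}.items():
    c=ctrl.camera(n); P=cloud(c); m=np.zeros((400,640),bool); m[r0:r1,c0:c1]=1
    q=P[m]
    b=q[(q[:,2]>11)&(q[:,2]<20)&(np.hypot(q[:,0]-583,q[:,1]-236)<62)]
    rc=cv2.minAreaRect(b[:,:2].astype(np.float32)); print(n,"base",len(b),np.round(rc[0],1),np.round(rc[1],1),round(rc[2],1))
    g=q[(q[:,2]>42)&(q[:,2]<54)&(np.hypot(q[:,0]-583,q[:,1]-236)<40)][:,:2]
    l=cv2.fitLine(g.astype(np.float32),cv2.DIST_L2,0,.01,.01).ravel(); rg=cv2.minAreaRect(g.astype(np.float32))
    print("bar",len(g),g.mean(0).round(1),"ang",np.degrees(np.arctan2(l[1],l[0])).round(1),np.round(rg[0],1),np.round(rg[1],1),round(rg[2],1))
    for k,z in [("index",22),("pointer",23),("clamp_grip",38.5)]:
        for r in ctrl.pinpoint(n,k)[:1]: print(k,round(r["conf"],2),np.round(at_z(c,*r["xy"],z),1))
    out.append(cv2.resize(c["frame"][r0:r1,c0:c1],(396,400),interpolation=cv2.INTER_CUBIC))
cv2.imwrite("pics/knob.png",np.clip(np.hstack(out)*1.8,0,255).astype(np.uint8))
```

```text
[541.69115965  29.39665459 128.73366073] 18.625
top base 766 [586.  226.6] [ 80.8 102.1] 22.0
bar 117 [581.2 235.3] ang 74.5 [581.5 235.5] [43.4 13.7] 74.2
index 0.79 [609.2 246.7  22. ]
pointer 0.84 [584.2 265.7  23. ]
clamp_grip 0.83 [584.2 229.   38.5]
scene base 888 [588.3 226.9] [ 82.8 102.6] 21.9
bar 144 [585.9 238. ] ang 74.6 [584.8 236.4] [44.5 14.1] 73.9
index 0.7 [615.5 252.9  22. ]
pointer 0.85 [594.6 270.5  23. ]
clamp_grip 0.7 [589.3 239.9  38.5]
```

View pics/knob.png

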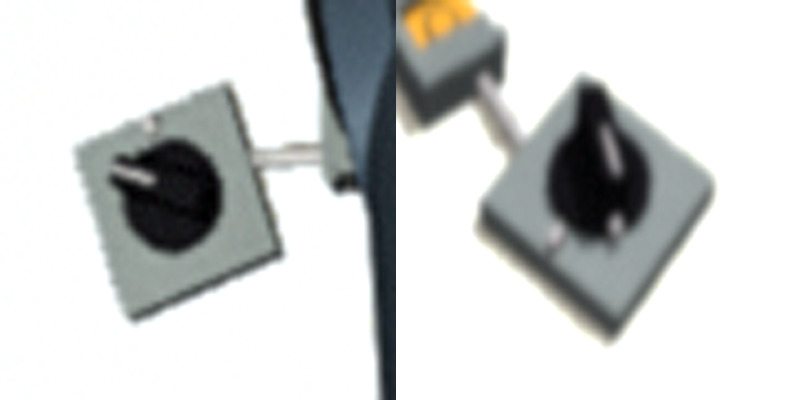

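The left crop (top view) shows the pointer at (130,170) and the index mark at (152,122), so a clockwise turn of about 52° is needed. The bar lies at 74.3°, the base x axis at 21.9°, and the axis near (583,236).

>>> servo_tool:
  slide:
    - [0.212,1,0]
    - [0.212,1,0]
    - [0.212,1,0]
    - [0.212,1,0]
    - [0.212,1,0]
    - [0.212,1,0]
    - [0.212,1,0]
    - [0.212,1,0]
  angular:
    - [0,0,0.7956]
    - [0,0,0.7956]
    - [0,0,0.7956]
    - [0,0,0.7956]
    - [0,0,0.7956]
    - [0,0,0.7956]
    - [0,0,0.7956]
    - [0,0,0.7956]
  jaw: [45,45,45,45,45,45,45,45]

```text
clock: 20.02
eef_pos: [582.5, 229.1, 126.6]
tool_rot: [[0.272, 0.962, -0.001], [0.962, -0.272, 0.0], [-0.0, -0.001, -1.0]]
wrist_force: [-0.3, 0.5, -0.1]
gripper_width: 45.0
grip_force: 0.0
```

>>> servo_tool:
  slide:
    - [0,0.037,-0.2]
    - [0,0.037,-0.3]
    - [0,0.037,-0.3]
    - [0,0.037,-0.3]
  angular:
    - [0,0,0]
    - [0,0,0]
    - [0,0,0]
    - [0,0,0]
  jaw: [45,45,45,45]

```text
clock: 20.52
eef_pos: [583.3, 237.0, 68.2]
tool_rot: [[0.271, 0.963, 0.001], [0.963, -0.271, 0.001], [0.001, 0.001, -1.0]]
wrist_force: [0.2, -0.8, -0.3]
gripper_width: 45.5
grip_force: 0.0
```

```bash
python3 -c "
from h import *
s=ctrl.read_state();R=np.array(s['tool_rot']);print(s['eef_pos'],s['clock'],np.degrees(np.arctan2(R[1,1],R[0,1])),np.round(s['joint_pos'],2))"
```

```text
[583.33831968 236.96698533  68.22216733] 20.525 -15.71699672407319 [-0.08  0.63 -0.52  1.77  0.4   0.85 -1.06]
```

>>> servo_tool:
  slide:
    - [0,0,-0.12]
    - [0,0,-0.195]
    - [0,0,-0.195]
    - [0,0,-0.195]
    - [0,0,-0.195]
    - [0,0,-0.195]
    - [0,0,-0.195]
  angular:
    - [0,0,0]
    - [0,0,0]
    - [0,0,0]
    - [0,0,0]
    - [0,0,0]
    - [0,0,0]
    - [0,0,0]
  jaw: [45,45,45,5,5,5,5]
  squeeze: 40

```text
clock: 21.4
eef_pos: [583.7, 237.0, 29.4]
tool_rot: [[0.27, 0.963, 0.002], [0.963, -0.271, 0.001], [0.001, 0.002, -1.0]]
wrist_force: [1.4, -0.5, 6.9]
gripper_width: 13.2
grip_force: 41.9
```

>>> servo_tool:
  slide:
    - [0,0,0]
    - [0,0,0]
    - [0,0,0]
    - [0,0,0]
    - [0,0,0]
    - [0,0,0]
    - [0,0,0]
    - [0,0,0]
  angular:
    - [0,0,-0.09]
    - [0,0,-0.19]
    - [0,0,-0.29]
    - [0,0,-0.39]
    - [0,0,-0.49]
    - [0,0,-0.56]
    - [0,0,-0.582]
    - [0,0,-0.582]
  jaw: [5,5,5,5,5,5,5,5]

```text
clock: 22.4
eef_pos: [584.2, 236.6, 29.4]
tool_rot: [[0.928, 0.374, 0.003], [0.374, -0.928, 0.0], [0.003, 0.001, -1.0]]
wrist_force: [1.8, -1.7, 5.6]
gripper_width: 12.9
grip_force: 42.0
```

>>> servo_tool:
  slide:
    - [0,0,0]
    - [0,0,0]
    - [0,0,0]
    - [0,0,0.2]
    - [0,0,0.5]
    - [-0.4,0,0.5]
    - [-0.8,-0.3,0.5]
    - [-0.8,-0.3,0.5]
  angular:
    - [0,0,0]
    - [0,0,0]
    - [0,0,0]
    - [0,0,0]
    - [0,0,0]
    - [0,0,0]
    - [0,0,0]
    - [0,0,0]
  jaw: [5,45,45,45,45,45,45,45]

```text
clock: 23.4
eef_pos: [419.7, 175.8, 127.8]
tool_rot: [[0.927, 0.375, -0.002], [0.375, -0.927, -0.001], [-0.002, 0.0, -1.0]]
wrist_force: [0.0, -0.2, 0.4]
gripper_width: 45.3
grip_force: 0.0
```

Run:
```python
from h import *
s=ctrl.read_state();R=np.array(s['tool_rot']);print(s['eef_pos'],s['clock'],np.degrees(np.arctan2(R[1,1],R[0,1])))
out=[]
for n,(r0,r1,c0,c1) in {"top":(145,215,180,260),"scene":(262,332,305,395)}.items():
    c=ctrl.camera(n); P=cloud(c); m=np.zeros((400,640),bool); m[r0:r1,c0:c1]=1; q=P[m]
    g=q[(q[:,2]>42)&(q[:,2]<54)&(np.hypot(q[:,0]-583,q[:,1]-236)<40)][:,:2]; rg=cv2.minAreaRect(g.astype(np.float32))
    l=cv2.fitLine(g.astype(np.float32),cv2.DIST_L2,0,.01,.01).ravel(); print("bar",len(g),np.degrees(np.arctan2(l[1],l[0])),rg)
    b=q[(q[:,2]>11)&(q[:,2]<20)&(np.hypot(q[:,0]-583,q[:,1]-236)<58)]; b=b[(b[:,:2]-[583,236])@[.374,-.927]<45]
    print("base",cv2.minAreaRect(b[:,:2].astype(np.float32)))
    out.append(cv2.resize(c["frame"][r0:r1,c0:c1],(396,400),interpolation=cv2.INTER_CUBIC))
cv2.imwrite("pics/knob2.png",np.clip(np.hstack(out)*1.8,0,255).astype(np.uint8))
brass("top")
```

```text
[419.70151613 175.81515427 127.84134974] 23.4 -67.95755476731765
bar 117 21.866756 ((581.7103271484375, 236.41700744628906), (43.81597900390625, 13.820638656616211), 20.988174438476562)
base ((583.0861206054688, 233.93325805664062), (81.99781036376953, 86.01252746582031), 21.57733154296875)
bar 150 21.250864 ((584.6087036132812, 236.70599365234375), (44.18937683105469, 14.356306076049805), 22.74538803100586)
base ((584.5243530273438, 234.42031860351562), (82.97518920898438, 84.67584228515625), 21.645587921142578)
top [343. 165.] 121 top mid [618.6 -74.4] rack [  -0.8 -104.6] ext [35.1 20.6]
top [300. 167.] 125 top mid [614.9  30.1] rack [ 0.4 -0. ] ext [37.3 19.8]
top [321. 166.] 129 top mid [616.  -22.4] rack [ -1.  -52.6] ext [34.9 22. ]
top [257. 169.] 128 top mid [608.3 134.8] rack [ -1.2 104.9] ext [35.4 20.1]
top [279. 168.] 135 top mid [610.9  82.5] rack [-1.1 52.5] ext [35.  22.2]
top [284. 233.] 340 top mid [454.   66.3] rack [-158.6   43.8] ext [44.9 43.1]
```

View pics/knob2.png

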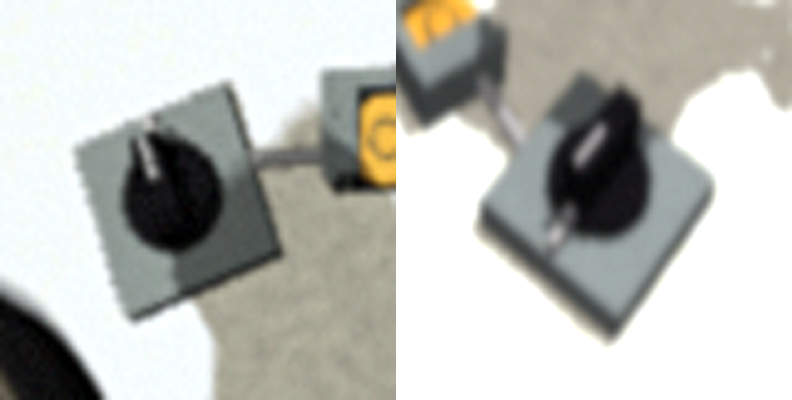

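The pointer and index mark line up in both views ((152,130) left, (560,230) right). All five dies sit in line. Handing in.

```bash
python3 -c "
from station import ctrl
print(ctrl.job_done())"
```

```text
the job is handed in; nothing more can be done
None
```

I slid the two spare brass dies fully home into bays 0 and 2, then turned the clamp knob until its pointer lined up with the index mark. The job is handed in at about 23.5 s of the 72 s allowed, with no result reported back.

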